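# Hang the thermometer on the sprung hook

## Robot

A 6-joint arm with a two-finger parallel gripper is mounted at the origin on the work surface. World frame = base frame: x ahead of the robot, y to its left, z up, the work surface at z = 0. Lengths are in m, angles in degrees, forces in N, time in s.
With the tool pointing down it reaches from about 0.4 to 0.825 m from the base axis. Payload 7 kg.
Tool frame: the origin (TCP) lies on the centre line of the jaws, within the pads' length; the fingertips stand 19 mm ahead of it and the grasp point (between the pads) is the TCP (r.tip_extent is the distance from the TCP to the fingertips, in m); z points along the fingers, y is the line along which they close (so a half turn about z gives the same grasp; the last joint's range is limited). The gripper opens to 88 mm and grips with 3 to 60 N. Pads are 19 mm wide; open, the fingers measure 130 mm over their backs; the gripper's body (78 mm by 193 mm) begins 47 mm behind the grasp point.
Start: joints at [-55.514, 20.546, 0.682, 0, -70.136, -16.507], TCP at [0.208, -0.642, 0.246] pointing down, gripper open.
Joint ranges: [-176.03, 176.03], [-82.01, 121.73], [-58.28, 71.71], [-173.87, 95.51], [-174.79, -0.11], [-173.66, 173.66]. Speed limits (degrees/s): [136.94, 136.94, 172.46, 180, 180, 180].

## Interface

Orientations are given as [roll, pitch, yaw] about the fixed x, y, z axes, in that order (R = Rz(yaw) Ry(pitch) Rx(roll)).
In Python, from plant import r gives the robot as it stands. The module is installed in compiled form; this text tells all that it offers.
- The arm moves only by the tool jog_arm, never from a script. Its argument "deltas" is a list that holds one entry, the list of rows, each a list of 5 numbers: the opening, from -1 (shut) to 1 (fully open), then the shift along the world's x, y, z in cm, then the turn about the world's z in rad. In form: [[[claw, dx, dy, dz, turn], ...]]. A call has 1 to 8 rows; each row shifts and turns the commanded pose from where the row before left it; what a row does not reach is not made up. A row lasts 1/8 s, in which the tool goes at most 62.5 mm and 10.7 degrees, less where a joint would pass 70% of its speed; a pose out of reach is approached as far as the arm can. A call with a gripper value outside its range is refused whole. The fingers move at their own pace and stop on an object; "force" is the grip in N (left out, the last holds). Time passes only in rows, so rows that do not move let the fingers close. It gives the time, the measured TCP pose, the force, the opening and the grip force at its end, in the units of the state.
- r.get_state(): the state, without advancing time (a new reading comes with each control period).
- r.capture(name): name is "scene" or "top" or "wrist"; returns the picture (480x640x3 uint8, blue, green, red); there is no depth.
- r.camera_info(name): a dict with "fx", "fy", "cx", "cy" (pixels), "view" (4x4, takes a point from world to camera coordinates). Camera axes: x right, y up, looking along -z (the intrinsics and any distortion apply to the point x, -y, -z); pixel columns grow to the right and rows downward; lengths in m; the calibration is good to about 2 mm. The wrist camera is an equidistant fisheye: a pixel r from the principal point sees the ray r / f radians off the axis. A picture is of the moment at which its call begins: read the wrist's pose just before it. camera_info takes no time and is no camera call; for the wrist camera it gives the pose at the moment of the call.
- r.close_job(): hands the job in; it is judged then, once.
The state is a dict: "time_s": time; "joints": joint angles; "qd": joint speeds; "joint_torque": joint torques, N m; "tcp_pos": TCP position; "eef_rot": TCP orientation; "contact_force": force on the tool from outside, world axes, zero at the start; "moment": the same for the moment, N m; "gripper_width": finger opening in m; "gripper_force": force on a finger pad.
Only numpy, scipy, OpenCV 4.12 (cv2) and the standard library are available. Lean on these libraries where they do the work, as an engineer would, in place of code of your own. Each camera call takes 0.05 s, during which the arm holds its last target. There are 200 camera calls.

## Task

The forehead thermometer stands in its charging dock: pull the sprung hook down to it, feel the hook gently under the thermometer's wire loop without forcing the stiff loop or pressing hard on anything, and keep hold while it rises slowly, all the way home, with the thermometer hanging freely from it by the loop. Never let the hook fly up, let go once it is home, and leave the things standing round the dock where they are.

Things in the scene. Friction and masses are not known exactly. Their poses are not given: they have to be found in the camera images.
- hanger (a joint): how far the hanger's sprung carriage is pulled down its mast (fixed pole, 0.48 m tall, 0.21 to 0.29 m behind the dock), m: 0 = home at the top (start), 0.14 = bottom stop. Spring pull 7 N at 0, 8.6 N at 0.10; let go, it shoots up. A folding arm of two flat 160 mm links carries the hook, so it moves level anywhere within 70 mm of the docked thermometer almost freely and stays where left.
- hook_grip (a point): centre of the hook's wing grip, an upright plate 42 mm long (x), 14 thick (y), 34 high, open from above; the top of the arm's end boss (26 mm across) is 31 mm below it. Grip and hook are one rigid part that turns freely about the upright axis (z) through this point; x points from the hook's shank to its bill.
- hook_seat (a point): lowest point inside the bend of the steel J-hook, 111 mm straight below the grip's centre, same axes. 6 mm wire: shank axis 7.5 mm to -x of this point, straight up to 44 mm above it; short bill's axis 7.5 mm to +x; 9 mm clear between them. Underside of the bend 6 mm below this point, tip of the bill 12 mm above it.
- thermometer: blue upright forehead thermometer, 28 (x) x 36 (y) x 112 (z) mm, 0.18 to 0.32 kg, with a round white snout near the top reaching 34 mm to -x; loose in the dock with 1.5 mm play all round (it rocks a little); its centre of mass 60 mm up; origin in the middle of its base, which stands 8 mm above the table in the dock.
- crown (a point): middle of the thermometer's flat top, 112 mm above its base, same axes. On it stands the wire hanging loop (see loop_hinge); however the loop leans there are 31 mm or more free between crown and cross bar.
- loop_hinge (a point): hinge of the 5 mm wire loop, 4 mm above the crown, axis y: two legs 36 mm apart, a cross bar along y with its axis 48 mm from the hinge. The loop leans to +x or -x by up to 0.9 rad, differently each time; the lean is NOT reported. The hinge is very stiff (17 N at the bar to move it): do not force it, hang it as it leans.
- dock: white charging dock fixed to the table, base plate 98 x 86 x 8 mm, socket 45 x 53 mm outside and 42 mm deep with its rim at height 50 mm; origin in the middle of the socket at the table.
- syrup: bystander: amber bottle 52 mm across, 115 mm tall, beside the dock.
- ointment: bystander: white jar 50 mm across, 45 mm tall, beside the dock.
- covers: bystander: carton 85 x 55 x 48 mm, in front of the dock.
- oximeter: bystander: fingertip clip oximeter 58 x 32 x 28 mm, in front of the dock.
Not all that is in view belongs to the job. What is shaped like the dock but orange is not meant. There is more than one size of the thermometer; the job needs the smaller.

How it is judged (in metres and radians):
On the way, in this order (a step that is already met when the one before it is completed fails the run):
1. the hook has been pulled down to the docked thermometer, near its loop (value of joint hanger above 0.07 m and horizontal distance between hook_seat and crown below 0.07 m and distance of thermometer from where it was at the start of the episode below 0.02 m), for 0.2 s.
2. the hook carries the thermometer, lifted out of the dock (contact force between hanger and thermometer above 0.8 N and contact force between dock and thermometer below 0.1 N and height (world z) of thermometer above 0.03 m), for 0.2 s.
At the end, for the whole second after the job is handed in: The sprung hanger is home (within 10 mm of its top stop) and the thermometer hangs still from the hook by its loop: crown within 65 mm of the hook's seat, base above 60 mm, leaning under 0.7 rad, not touching the dock, slower than 0.1 m/s (value of joint hanger below 0.01 m and contact force between hanger and thermometer above 0.8 N and contact force between dock and thermometer below 0.1 N and height (world z) of thermometer above 0.06 m and distance between hook_seat and crown below 0.065 m and angle between thermometer's own z axis and vertical below 0.7 rad and linear speed of thermometer below 0.1 m/s).
It fails at once if the hanger flies up: it rises faster than 0.4 m/s (velocity of joint hanger below -0.4 m/s).
It fails at once if the hook is forced against the thermometer or its loop with more than 12 N (contact force between hanger and thermometer above 12 N).
It fails at once if a thing standing round the dock is moved by more than 20 mm (distance of any of syrup, ointment, covers, oximeter from where it was at the start of the episode above 0.02 m).
It also fails if it takes over 64 s, if anything falls off the work surface, if the arm or the gripper's body presses on something with over 40 N, if the wrist force passes 120 N, or if a joint passes its speed limit or range.

## Working session

There is one attempt and no reset: what is moved stays moved. The work goes in short steps, Python scripts to look and compute and a tool call to move; the robot and the scene stay as the last step left them, time stands still between calls to the robot, and variables do not carry over. Pictures are saved under pics/ and viewed, at most 10 in all, crops included, and the job is handed in when it is done.

Besides the shell and the picture viewer there is one more tool, called after "Request:" as a command line: name --argument value ..., lists and objects as JSON in quotes. jog_arm: Moves the arm, as the interface text tells. Its arguments: {"type":"object","properties":{"deltas":{"type":"array"},"force":{"type":"number"}},"required":["deltas"]}

```bash
mkdir -p pics; cat > h.py <<'E'
import numpy as np, cv2
from plant import r
def shot(n,f):
    i=r.camera_info(n); im=r.capture(n); cv2.imwrite('pics/'+f+'.png',im); np.save('pics/'+f+'_v.npy',i['view']); return im,i
def ray(i,u,v):
    V=np.array(i['view']); R=V[:3,:3]; c=-R.T@V[:3,3]
    x=(u-i['cx'])/i['fx']; y=(v-i['cy'])/i['fy']
    return c,R.T@np.array([x,-y,-1.])/np.sqrt(x*x+y*y+1)
def onz(i,u,v,z):
    c,d=ray(i,u,v); return c+d*(z-c[2])/d[2]
def tri(*rs):
    A=0;b=0
    for c,d in rs:
        P=np.eye(3)-np.outer(d,d); A=A+P; b=b+P@c
    p=np.linalg.solve(A,b); return p,[np.linalg.norm((np.eye(3)-np.outer(d,d))@(p-c)) for c,d in rs]
def proj(i,p):
    V=np.array(i['view']); q=V[:3,:3]@p+V[:3,3]; return i['cx']+i['fx']*q[0]/-q[2], i['cy']-i['fy']*q[1]/-q[2]
E
python3 - <<'E'
from h import *
for n in('scene','top'):
    im,i=shot(n,n+'1'); print({k:v for k,v in i.items()})
print(r.get_state())
a=cv2.imread('pics/scene1.png');b=cv2.imread('pics/top1.png')
E
```

```text
{'fx': 472.980056683189, 'fy': 472.980056683189, 'cx': 319.04967803064955, 'cy': 243.70011013442314, 'view': array([[-0.78845267,  0.61500692, -0.01043413,  0.52498843],
       [-0.51379452, -0.64918037,  0.56087435,  0.17964305],
       [ 0.33816798,  0.44758388,  0.82783518, -1.17759922],
       [ 0.        ,  0.        ,  0.        ,  1.        ]])}
{'fx': 531.2350803031471, 'fy': 531.2350803031471, 'cx': 318.4814837420082, 'cy': 243.94364772418058, 'view': array([[ 0.00684559, -0.99994065,  0.00847554, -0.04668902],
       [ 0.99371797,  0.00774929,  0.11164469, -0.63299724],
       [-0.11170374,  0.00765803,  0.99371205, -0.98189072],
       [ 0.        ,  0.        ,  0.        ,  1.        ]])}
{'time_s': 0.1, 'joints': array([-5.55131147e+01,  2.05857190e+01,  6.39646428e-01, -1.73014803e-02,
       -7.01366386e+01, -1.65056803e+01]), 'qd': array([ 0.11406054, -0.00904976,  0.09326117,  0.0543063 , -0.07686679,
       -0.07169243]), 'joint_torque': array([-1.64282890e-03, -5.84161806e+01,  2.93747663e+01,  7.01548085e+00,
        1.00836914e-02, -4.22892663e-05]), 'tcp_pos': array([ 0.20821003, -0.64165501,  0.24474067]), 'eef_rot': array([ 1.79916076e+02, -7.90588617e-03, -1.62024680e+02]), 'contact_force': array([ 0.11578968, -0.06932565,  0.63800196]), 'moment': array([0.00750444, 0.04864414, 0.0356371 ]), 'gripper_force': 0.0, 'gripper_width': 0.0875414581120525}
```

View pics/scene1.png

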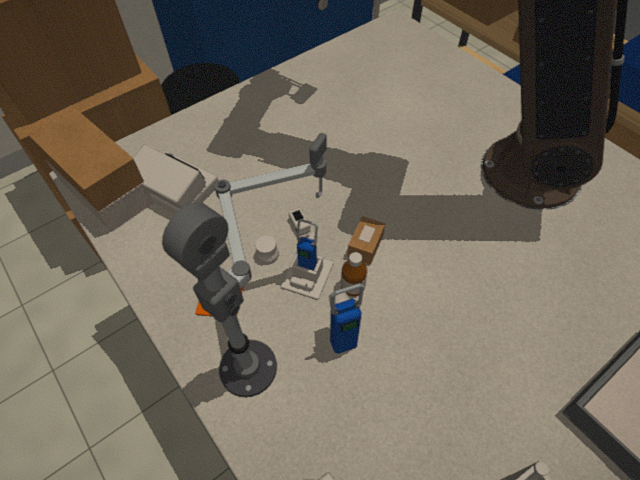

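View pics/top1.png

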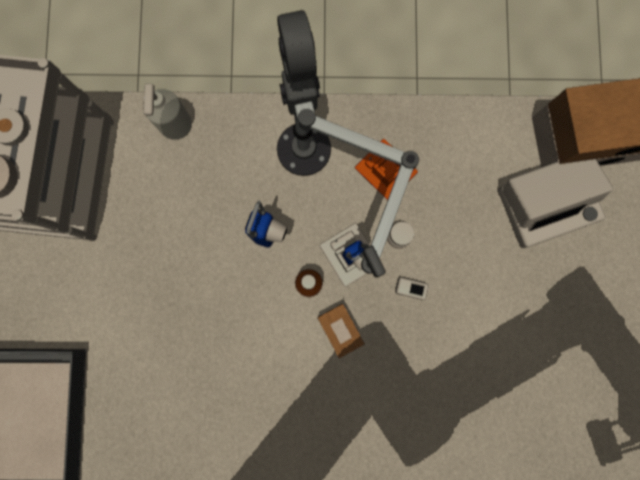

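Candidates: the small blue thermometer in the white dock is at scene (307,252) / top (352,252). The larger decoy stands free at scene (344,327) / top (265,227). The orange decoy dock is at top (385,170). The hook's wing grip is at scene (318,152) / top (374,260). I choose the small one in the white dock and will check it in a close crop.

```bash
python3 - <<'E'
from h import *
a=cv2.imread('pics/scene1.png')[125:305,255:375];b=cv2.imread('pics/top1.png')[205:295,310:420]
a=cv2.resize(a,None,fx=3.3,fy=3.3,interpolation=3); b=cv2.resize(b,None,fx=3.6,fy=3.6,interpolation=3)
o=np.zeros((600,800,3),np.uint8); o[:a.shape[0],:a.shape[1]]=a; o[:b.shape[0],400:400+b.shape[1]]=b
cv2.imwrite('pics/c1.png',o)
E
```

```text
(no output)
```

View pics/c1.png

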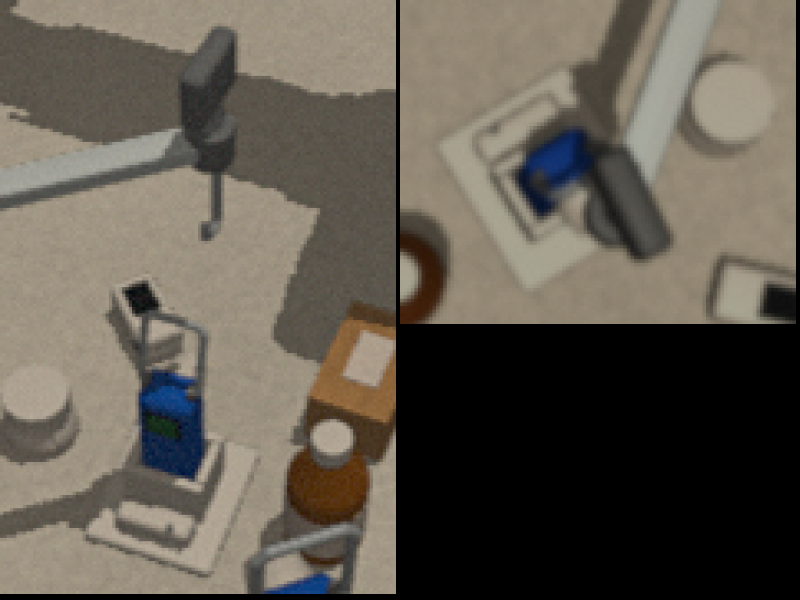

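The crop confirms the choice: the smaller blue thermometer is in the white dock. Its loop bar runs from about scene (299,221) to (317,224), and the snout points towards the robot and to the right. The grip plate is above it and slightly nearer the robot.

```bash
python3 - <<'E'
from h import *
S=r.camera_info('scene');T=r.camera_info('top')
cs=lambda u,v:(255+u/3.3,125+v/3.3); ct=lambda u,v:(310+(u-400)/3.6,205+v/3.6)
print('grip top edge mid',tri(ray(S,*cs(209,55)),ray(T,*ct(632,200))))
for n,p in dict(l=(440,148),t=(570,70),b=(530,288)).items(): print('plate',n,onz(T,*ct(*p),.008))
for n,p in dict(l=(87,532),b=(210,575),r=(258,458)).items(): print('plateS',n,onz(S,*cs(*p),.008))
for n,p in dict(bot=(205,232),).items(): print('hook low px',cs(*p))
print('ends grip top', [onz(T,*ct(*p),.37) for p in ((607,150),(655,248))])
for z in (.12,):print('crown', onz(T,*ct(558,170),z), onz(S,*cs(174,384),z))
for p in ((147,316),(205,328)): print('bar at z .165', onz(S,*cs(*p),.165))
for n,p in dict(jar=(400,233),syr=(308,281),ox=(411,287),cov=(342,329)).items(): print(n,onz(T,*p,.03))
W=r.camera_info('wrist');print(W)
E
```

```text
grip top edge mid (array([ 0.5754942 , -0.11207678,  0.36002058]), [np.float64(0.0003377594042798465), np.float64(0.00033775940427973407)])
plate l [ 0.63217997 -0.04746877  0.008     ]
plate t [ 0.67582187 -0.11859881  0.008     ]
plate b [ 0.55621812 -0.09674416  0.008     ]
plateS l [ 0.67681377 -0.11449811  0.008     ]
plateS b [ 0.63416762 -0.04186301  0.008     ]
plateS r [ 0.55672546 -0.09005847  0.008     ]
hook low px (317.1212121212121, 195.3030303030303)
ends grip top [array([ 0.59271359, -0.10235873,  0.37      ]), array([ 0.55793034, -0.1192545 ,  0.37      ])]
crown [ 0.60971602 -0.10359282  0.12      ] [ 0.60807699 -0.10787117  0.12      ]
bar at z .165 [ 0.60924886 -0.12963676  0.165     ]
bar at z .165 [ 0.58846856 -0.10228656  0.165     ]
jar [ 0.65647347 -0.19953723  0.03      ]
syr [ 0.56254888 -0.02255696  0.03      ]
ox [ 0.55251588 -0.21951857  0.03      ]
cov [ 0.47230207 -0.08772206  0.03      ]
{'fx': 371.64829954431775, 'fy': 371.64829954431775, 'cx': 319.41340987182207, 'cy': 238.3417870224274, 'view': array([[-3.08555042e-01,  9.51206141e-01,  8.15073383e-04,
         6.75475982e-01],
       [-9.07489491e-01, -2.94117101e-01, -2.99929916e-01,
         3.86669878e-02],
       [-2.85055451e-01, -9.32845584e-02,  9.53960891e-01,
        -3.91694927e-01],
       [ 0.00000000e+00,  0.00000000e+00,  0.00000000e+00,
         1.00000000e+00]])}
```

Request:
jog_arm --deltas '[[[1,1.5,2.5,2.5,0.02],[1,2,3,2.5,0.02],[1,2,3.5,2,0.02],[1,2,3.5,1.5,0.02],[1,2,3.5,1.5,0.02],[1,2,3.5,1.5,0.02],[1,2,3.5,1.5,0.02],[1,2,3.5,1.5,0.02]]]'

```text
time_s: 1.1
tcp_pos: [0.3637, -0.3757, 0.3908]
eef_rot: [180.0, -0.0, -152.8]
contact_force: [0.8, -0.3, -0.7]
gripper_width: 0.0875
gripper_force: 0.0
```

Request:
jog_arm --deltas '[[[1,2,3.5,1,0.02],[1,2,3.5,1,0.02],[1,2,3.5,1,0.02],[1,2,3.5,1,0],[1,2,3,0.5,0],[1,1.5,1.5,0,0],[1,1,0.5,0,0],[1,0,0,0,0]]]'

```text
time_s: 2.1
tcp_pos: [0.4887, -0.1872, 0.4347]
eef_rot: [179.9, -0.1, -149.4]
contact_force: [-0.9, -0.0, 0.2]
gripper_width: 0.0875
gripper_force: 0.0
```

```bash
python3 - <<'E'
from h import *
im,i=shot('wrist','w1'); print(r.get_state()['tcp_pos'],r.get_state()['eef_rot'])
E
```

```text
[ 0.4882112  -0.18754152  0.43494338] [ 1.79961772e+02 -6.95760227e-02 -1.49438769e+02]
```

View pics/w1.png

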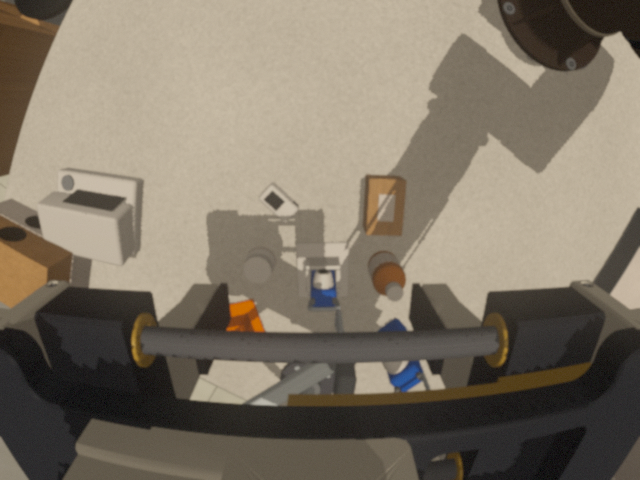

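The wrist view shows the thermometer at (322,285), mostly clear between the fingers, while the grip is hidden behind the gripper's cross rod. I'll enlarge that part.

```bash
python3 - <<'E'
from h import *
a=cv2.imread('pics/w1.png')[210:330,240:400]
cv2.imwrite('pics/c2.png',cv2.resize(a,None,fx=5,fy=5,interpolation=3))
E
```

```text
(no output)
```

View pics/c2.png

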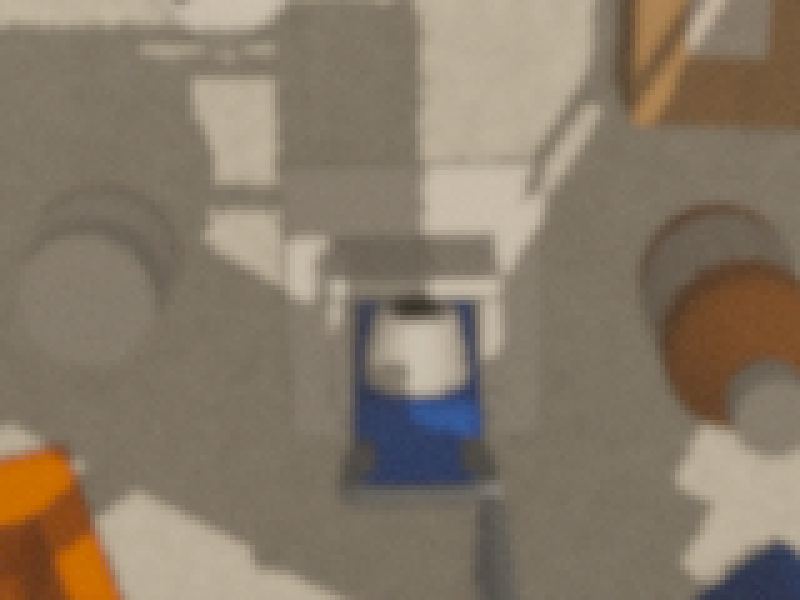

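```bash
cat >> h.py <<'E'
def fray(i,u,v):
    V=np.array(i['view']); R=V[:3,:3]; c=-R.T@V[:3,3]
    d=np.array([u-i['cx'],v-i['cy']]); n=np.linalg.norm(d); t=n/i['fx']
    return c,R.T@np.array([d[0]/n*np.sin(t),-d[1]/n*np.sin(t),-np.cos(t)])
E
python3 - <<'E'
from h import *
S=r.camera_info('scene');W=r.camera_info('wrist');T=r.camera_info('top')
w=lambda u,v:(240+u/5,210+v/5); cs=lambda u,v:(255+u/3.3,125+v/3.3)
for n,a,b in (('barL',(147,316),(352,490)),('barR',(205,328),(495,490)),('barM',(176,321),(424,490)),('lugL',(150,378),(360,458)),('lugR',(197,390),(478,458))):
    print(n,tri(ray(S,*cs(*a)),fray(W,*w(*b))))
fz=lambda p,z:(lambda c,d:c+d*(z-c[2])/d[2])(*fray(W,*w(*p)))
for p in ((360,458),(478,458)): print('lug z.124',fz(p,.124))
for p in ((357,485),(480,485)): print('crown far edge',fz(p,.120))
for p in ((330,280),(500,280)): print('rim near',fz(p,.05))
E
```

```text
barL (array([ 0.61133988, -0.12816214,  0.16857481]), [np.float64(0.000973668932413107), np.float64(0.0009736689324130573)])
barR (array([ 0.59211401, -0.0988706 ,  0.17187655]), [np.float64(0.0008866425302135736), np.float64(0.0008866425302136082)])
barM (array([ 0.60141845, -0.11360034,  0.17076969]), [np.float64(0.0008363870345514395), np.float64(0.0008363870345514744)])
lugL (array([ 0.62060256, -0.11922566,  0.12553857]), [np.float64(0.0029498852111754627), np.float64(0.002949885211175383)])
lugR (array([ 0.60437515, -0.09314676,  0.12773266]), [np.float64(0.001799709674856988), np.float64(0.001799709674857019)])
lug z.124 [ 0.62354434 -0.12082727  0.124     ]
lug z.124 [ 0.60729152 -0.09320941  0.124     ]
crown far edge [ 0.63305754 -0.11635468  0.12      ]
crown far edge [ 0.61585302 -0.08711286  0.12      ]
rim near [ 0.60918133 -0.1412952   0.05      ]
rim near [ 0.58293062 -0.09678787  0.05      ]
```

Request:
jog_arm --deltas '[[[1,2.2,1.9,0,0],[1,2.2,1.9,0,0],[1,2.2,1.9,0,0],[1,2.1,1.8,0,0],[1,0,0,-1.5,0],[1,0,0,-2,0],[1,0,0,-1,0],[1,0,0,0,0]]]'

```text
time_s: 3.15
tcp_pos: [0.575, -0.1121, 0.3899]
eef_rot: [180.0, -0.1, -149.4]
contact_force: [0.3, 0.1, 0.2]
gripper_width: 0.0874
gripper_force: 0.0
```

```bash
python3 - <<'E'
from h import *
s=r.get_state();print(s['tcp_pos'],s['eef_rot'],s['contact_force'])
a,_=shot('scene','s2');b,_=shot('top','t2')
a=cv2.resize(a[70:250,240:380],None,fx=3.3,fy=3.3,interpolation=3)
cv2.imwrite('pics/c3.png',a)
E
```

```text
[ 0.57502822 -0.11208061  0.38987505] [ 1.79969229e+02 -7.77830726e-02 -1.49420129e+02] [0.32592954 0.07861427 0.22878043]
```

View pics/c3.png

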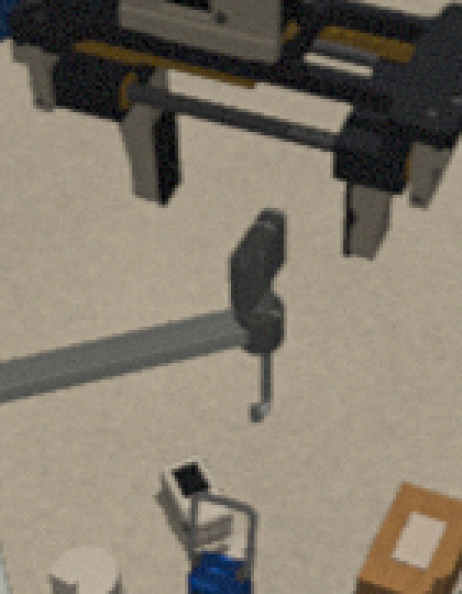

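Request:
jog_arm --deltas '[[[1,0,0,-1.5,0],[1,0,0,-1.5,0],[1,0,0,-1,0],[1,0,0,-0.5,0],[1,0,0,0,0],[0,0,0,0,0],[-0.4,0,0,0,0],[-0.4,0,0,0,0]]]' --force 40

```text
time_s: 4.25
tcp_pos: [0.5754, -0.112, 0.3458]
eef_rot: [-180.0, 0.0, -149.4]
contact_force: [-0.0, -0.2, 0.3]
gripper_width: 0.0631
gripper_force: 0.0
```

Request:
jog_arm --deltas '[[[-0.6,0,0,0,0],[-0.7,0,0,0,0],[-0.8,0,0,0,0],[-1,0,0,0,0],[-1,0,0,0,0],[-1,0,0,0,0],[-1,0,0,0,0]]]'

```text
time_s: 5.12
tcp_pos: [0.5753, -0.112, 0.3455]
eef_rot: [180.0, -0.0, -149.4]
contact_force: [0.1, -0.2, 0.7]
gripper_width: 0.0135
gripper_force: 39.8
```

Request:
jog_arm --deltas '[[[-1,0.2,-0.5,0,0],[-1,0.2,-0.5,0,0],[-1,0.1,-0.45,0,0],[-1,0,0,-0.5,0],[-1,0,0,-1,0],[-1,0,0,-1,0],[-1,0,0,-1,0],[-1,0,0,0,0]]]' --force 45

```text
time_s: 6.12
tcp_pos: [0.5808, -0.127, 0.3113]
eef_rot: [-179.9, 0.1, -149.4]
contact_force: [0.2, 0.2, 7.2]
gripper_width: 0.014
gripper_force: 44.8
```

```bash
python3 - <<'E'
from h import *
s=r.get_state();print(s['tcp_pos'],s['eef_rot'],s['contact_force'])
a,_=shot('scene','s3')
a=cv2.resize(a[150:260,270:350],None,fx=5,fy=5,interpolation=3)
cv2.imwrite('pics/c4.png',a)
E
```

```text
[ 0.58076039 -0.12701603  0.3113499 ] [-1.79917236e+02  5.36473256e-02 -1.49416292e+02] [0.22468669 0.16382518 7.23962494]
```

View pics/c4.png

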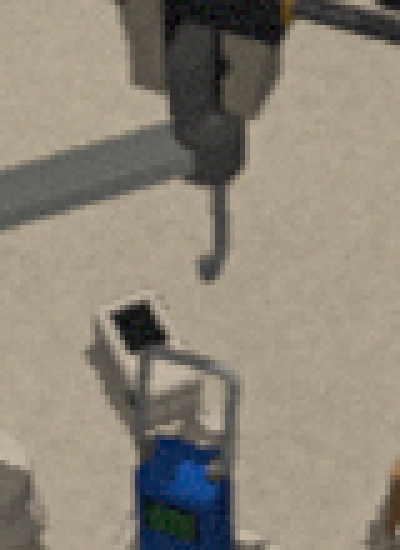

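The hook, with shank at crop (222,230) and bend/bill at (208,270), stands above the loop, whose bar runs (145,350)–(238,375). The bill faces the camera, as wanted.

```bash
cat >> h.py <<'E'
ux=np.array([.857,.515,0]);uy=np.array([-.515,.857,0]);Z=np.array([0,0,1.])
bar=np.array([.6017,-.1141,.1705])
E
python3 - <<'E'
from h import *
S=r.camera_info('scene');t=r.get_state()['tcp_pos']
f=lambda p:np.round((np.array(proj(S,p))-[270,150])*5)
for dz in (0,-.003):
    seat=t+Z*(dz-.111)
    print(dz,'shank+30',f(seat-.0075*ux+.03*Z),'shank+10',f(seat-.0075*ux+.01*Z),'bend',f(seat-.003*Z),'billtip',f(seat+.0075*ux+.012*Z),'bill+3',f(seat+.0075*ux+.003*Z))
for k in(-1,0,1): print('bar',f(bar+k*.018*uy))
d=bar-t; print('along ux,uy',d@ux,d@uy)
E
```

```text
0 shank+30 [215. 194.] shank+10 [216. 229.] bend [209. 267.] billtip [201. 256.] bill+3 [202. 271.]
-0.003 shank+30 [215. 199.] shank+10 [216. 235.] bend [210. 272.] billtip [201. 261.] bill+3 [202. 276.]
bar [144. 347.]
bar [188. 361.]
bar [233. 375.]
along ux,uy 0.02451154734310885 0.0003948083101835851
```

Request:
jog_arm --deltas '[[[-1,0,0,-1,0],[-1,0,0,-1,0],[-1,0,0,-1,0],[-1,0,0,-1,0],[-1,0,0,-1,0],[-1,0,0,-0.7,0],[-1,0,0,-0.3,0],[-1,0,0,0,0]]]'

```text
time_s: 7.18
tcp_pos: [0.5812, -0.1271, 0.2521]
eef_rot: [-179.9, 0.1, -149.4]
contact_force: [-0.7, -0.6, 8.0]
gripper_width: 0.0135
gripper_force: 44.8
```

```bash
python3 - <<'E'
from h import *
s=r.get_state();print(s['tcp_pos'],s['eef_rot'],s['contact_force'])
a,S=shot('scene','s4');t=s['tcp_pos']
f=lambda p:np.round((np.array(proj(S,p))-[280,190])*7)
seat=t+Z*(-.002-.111)
print('shank+30',f(seat-.0075*ux+.03*Z),'shank+10',f(seat-.0075*ux+.01*Z),'bend',f(seat-.003*Z),'billtip',f(seat+.0075*ux+.012*Z))
a=cv2.resize(a[190:260,280:340],None,fx=7,fy=7,interpolation=3)
cv2.imwrite('pics/c5.png',a)
E
```

```text
[ 0.58122624 -0.12705954  0.25207696] [-1.79879096e+02  1.00044542e-01 -1.49401282e+02] [-0.72884855 -0.60220095  8.01812592]
shank+30 [235. 140.] shank+10 [236. 185.] bend [227. 233.] billtip [216. 221.]
```

View pics/c5.png

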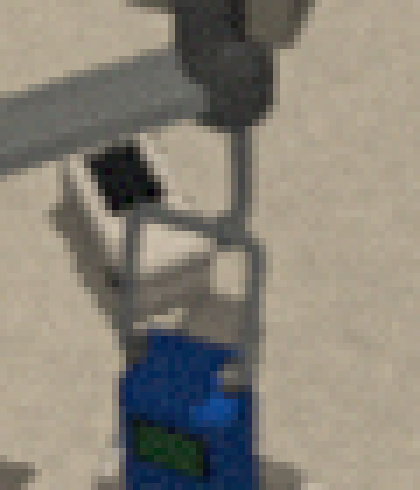

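Request:
jog_arm --deltas '[[[-1,0.26,0.155,0,0],[-1,0.26,0.155,0,0],[-1,0.26,0.155,0,0],[-1,0.26,0.155,0,0],[-1,0.26,0.155,0,0],[-1,0.26,0.155,0,0],[-1,0.09,0.05,0,0],[-1,0,0,0,0]]]'

```text
time_s: 8.22
tcp_pos: [0.598, -0.1172, 0.2524]
eef_rot: [-179.9, 0.1, -149.4]
contact_force: [0.7, -0.7, 8.3]
gripper_width: 0.0138
gripper_force: 44.8
```

```bash
python3 - <<'E'
from h import *
s=r.get_state();t=s['tcp_pos'];print(t,s['contact_force'],(bar-t)@ux,(bar-t)@uy)
a,S=shot('scene','s5')
f=lambda p:np.round((np.array(proj(S,p))-[280,190])*7)
seat=t+Z*(-.002-.111)
print('shank+30',f(seat-.0075*ux+.03*Z),'shank+10',f(seat-.0075*ux+.01*Z),'bend',f(seat-.003*Z),'billtip',f(seat+.0075*ux+.012*Z))
p=cv2.imread('pics/s4.png')
o=np.hstack([cv2.resize(x[190:260,285:335],None,fx=7,fy=7,interpolation=3) for x in(p,a)])
cv2.imwrite('pics/c6.png',o)
E
```

```text
[ 0.5979846  -0.11721319  0.25237419] [ 0.71911315 -0.66325997  8.32911619] 0.0047873850774418514 0.0007545712056417208
shank+30 [208. 193.] shank+10 [210. 237.] bend [201. 285.] billtip [189. 274.]
```

View pics/c6.png

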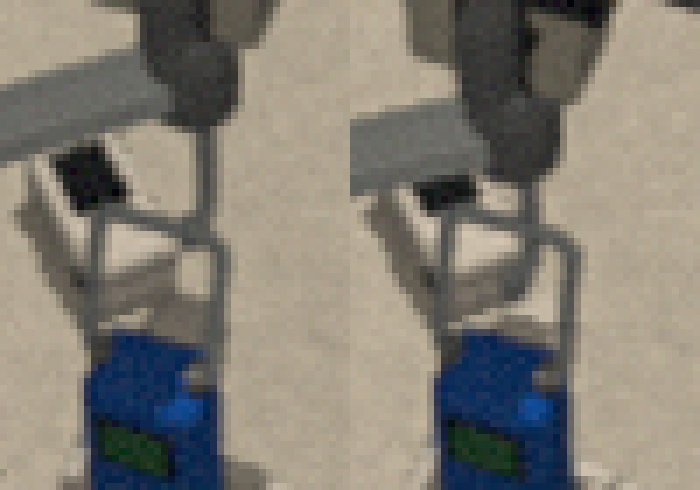

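The right half shows the bill through the loop at (515,285), below the bar, with the shank at (530,210) behind it, about 3 mm off centre towards +y.

Request:
jog_arm --deltas '[[[-1,0.1,-0.17,0,0],[-1,0.09,0.05,0,0],[-1,0.09,0.05,0,0],[-1,0.09,0.05,0,0],[-1,0,0,0,0],[-1,0,0,0,0]]]'

```text
time_s: 9.02
tcp_pos: [0.6016, -0.1174, 0.2524]
eef_rot: [-179.9, 0.1, -149.4]
contact_force: [0.4, -0.4, 8.6]
gripper_width: 0.0137
gripper_force: 44.8
```

Request:
jog_arm --deltas '[[[-1,0.09,0.05,0,0],[-1,0,0,0,0],[-1,0,0,0,0]]]'

```text
time_s: 9.4
tcp_pos: [0.6025, -0.1169, 0.2524]
eef_rot: [-179.9, 0.1, -149.4]
contact_force: [-0.0, 0.7, 8.4]
gripper_width: 0.0142
gripper_force: 44.8
```

Request:
jog_arm --deltas '[[[-1,0.09,0.05,0,0],[-1,0,0,0,0],[-1,0,0,0,0]]]'

```text
time_s: 9.78
tcp_pos: [0.6034, -0.1164, 0.2525]
eef_rot: [-179.9, 0.1, -149.4]
contact_force: [-0.7, -0.0, 7.8]
gripper_width: 0.0137
gripper_force: 44.8
```

Request:
jog_arm --deltas '[[[-1,0.09,0.05,0,0],[-1,0,0,0,0],[-1,0.09,0.05,0,0],[-1,0,0,0,0],[-1,0,0,0,0]]]'

```text
time_s: 10.4
tcp_pos: [0.6052, -0.1155, 0.2524]
eef_rot: [-179.9, 0.1, -149.4]
contact_force: [-0.3, -1.1, 8.4]
gripper_width: 0.0137
gripper_force: 44.8
```

```bash
python3 - <<'E'
from h import *
s=r.get_state();t=s['tcp_pos'];print(t,s['contact_force'],(bar-t)@ux,(bar-t)@uy)
a,S=shot('scene','s6')
b=cv2.imread('pics/s5.png')
# thermometer motion: shift of the screen/body between pictures
for y0,y1,x0,x1 in((236,262,295,322),):
    g=lambda m:cv2.cvtColor(m,cv2.COLOR_BGR2GRAY)[y0:y1,x0:x1].astype(np.float32)
    print(cv2.phaseCorrelate(g(b),g(a),cv2.createHanningWindow((x1-x0,y1-y0),cv2.CV_32F)), cv2.phaseCorrelate(g(cv2.imread('pics/s4.png')),g(b),cv2.createHanningWindow((x1-x0,y1-y0),cv2.CV_32F)))
o=np.hstack([cv2.resize(x[190:260,285:335],None,fx=7,fy=7,interpolation=3) for x in(b,a)])
cv2.imwrite('pics/c7.png',o)
E
```

```text
[ 0.60516405 -0.11545526  0.2524277 ] [-0.33830902 -1.05160869  8.43064656] -0.002270731302709014 0.002945438020222339
((0.3882421645276235, 0.6463101485188805), 1.0285951800143605) ((0.4435009724710337, 0.7710680304251181), 0.8028017771423925)
```

View pics/c7.png

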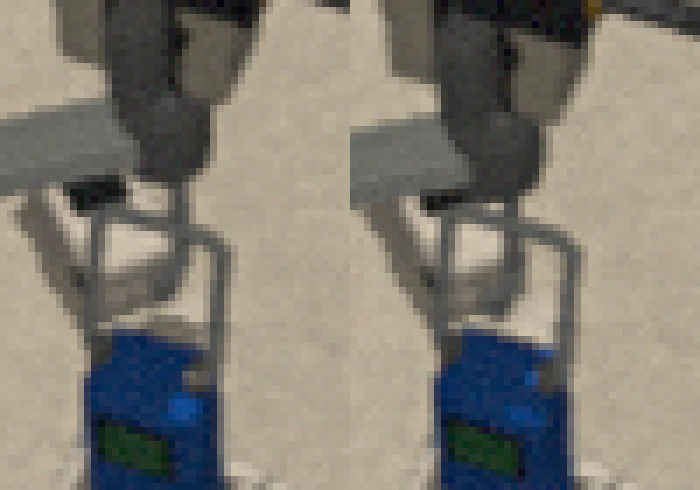

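The loop has not moved and the bill stands inside it under the bar at (505,285). I raise slowly, watching the vertical force: a bill-tip hit would show at about 17 mm, proper seating at about 29 mm.

Request:
jog_arm --deltas '[[[-1,0,0,0.3,0],[-1,0,0,0.3,0],[-1,0,0,0.3,0],[-1,0,0,0.3,0],[-1,0,0,0.1,0],[-1,0,0,0,0],[-1,0,0,0,0]]]'

```text
time_s: 11.32
tcp_pos: [0.6051, -0.1155, 0.2655]
eef_rot: [-179.9, 0.1, -149.4]
contact_force: [-0.2, 0.2, 8.4]
gripper_width: 0.0138
gripper_force: 44.8
```

Request:
jog_arm --deltas '[[[-1,0,0,0.15,0],[-1,0,0,0.15,0],[-1,0,0,0,0],[-1,0,0,0,0]]]'

```text
time_s: 11.82
tcp_pos: [0.6051, -0.1155, 0.2685]
eef_rot: [-179.9, 0.1, -149.4]
contact_force: [0.5, 0.5, 8.8]
gripper_width: 0.0137
gripper_force: 44.8
```

Request:
jog_arm --deltas '[[[-1,0,0,0.1,0],[-1,0,0,0.1,0],[-1,0,0,0,0],[-1,0,0,0,0]]]'

```text
time_s: 12.32
tcp_pos: [0.6051, -0.1155, 0.2705]
eef_rot: [-179.9, 0.1, -149.4]
contact_force: [-0.3, -0.1, 8.7]
gripper_width: 0.0136
gripper_force: 44.8
```

Request:
jog_arm --deltas '[[[-1,0,0,0.1,0],[-1,0,0,0.1,0],[-1,0,0,0.1,0],[-1,0,0,0,0],[-1,0,0,0,0]]]'

```text
time_s: 12.95
tcp_pos: [0.6051, -0.1155, 0.2735]
eef_rot: [-179.9, 0.1, -149.4]
contact_force: [0.5, 0.1, 8.9]
gripper_width: 0.0138
gripper_force: 44.8
```

Request:
jog_arm --deltas '[[[-1,0,0,0.1,0],[-1,0,0,0.1,0],[-1,0,0,0.1,0],[-1,0,0,0,0],[-1,0,0,0,0]]]'

```text
time_s: 13.58
tcp_pos: [0.6051, -0.1155, 0.2765]
eef_rot: [-179.9, 0.1, -149.4]
contact_force: [-0.6, -0.5, 8.7]
gripper_width: 0.0136
gripper_force: 44.8
```

Request:
jog_arm --deltas '[[[-1,0,0,0.1,0],[-1,0,0,0.1,0],[-1,0,0,0.1,0],[-1,0,0,0,0],[-1,0,0,0,0]]]'

```text
time_s: 14.2
tcp_pos: [0.6051, -0.1155, 0.2795]
eef_rot: [-179.9, 0.1, -149.4]
contact_force: [0.1, 0.1, 8.2]
gripper_width: 0.0139
gripper_force: 44.8
```

Request:
jog_arm --deltas '[[[-1,0,0,0.1,0],[-1,0,0,0.1,0],[-1,0,0,0.1,0],[-1,0,0,0,0],[-1,0,0,0,0]]]'

```text
time_s: 14.82
tcp_pos: [0.6049, -0.1154, 0.282]
eef_rot: [-179.9, 0.1, -149.4]
contact_force: [-0.4, -0.4, 5.5]
gripper_width: 0.014
gripper_force: 44.8
```

```bash
python3 - <<'E'
from h import *
s=r.get_state();print(s['tcp_pos'],s['contact_force'])
def m(im):
    h=cv2.cvtColor(im,cv2.COLOR_BGR2HSV); k=cv2.inRange(h[215:280,285:335],(105,120,40),(125,255,255)); y,x=np.nonzero(k); return x.mean()+285,y.mean()+215,y.min()+215,y.max()+215,len(x)
print(m(cv2.imread('pics/s6.png'))); print(m(shot('scene','s7')[0]))
E
```

```text
[ 0.60487743 -0.1153905   0.28204183] [-0.39721277 -0.38472136  5.47955171]
(np.float64(306.86823529411765), np.float64(253.6494117647059), np.int64(238), np.int64(269), 425)
(np.float64(306.96650717703346), np.float64(253.49043062200957), np.int64(237), np.int64(269), 418)
```

Contact came at 29 mm and took about 3 N of load, so the bar is seated in the bend. I lift slowly.

Request:
jog_arm --deltas '[[[-1,0,0,0.15,0],[-1,0,0,0.15,0],[-1,0,0,0.15,0],[-1,0,0,0.15,0],[-1,0,0,0.15,0],[-1,0,0,0,0]]]'

```text
time_s: 15.62
tcp_pos: [0.6042, -0.1149, 0.2884]
eef_rot: [-180.0, 0.0, -149.4]
contact_force: [0.1, 0.5, 5.8]
gripper_width: 0.0137
gripper_force: 44.8
```

Request:
jog_arm --deltas '[[[-1,0,0,0.2,0],[-1,0,0,0.2,0],[-1,0,0,0.2,0],[-1,0,0,0.2,0],[-1,0,0,0.2,0],[-1,0,0,0.2,0],[-1,0,0,0.2,0],[-1,0,0,0.1,0]]]'

```text
time_s: 16.62
tcp_pos: [0.6042, -0.1149, 0.3032]
eef_rot: [-180.0, 0.0, -149.4]
contact_force: [0.2, 0.2, 5.2]
gripper_width: 0.014
gripper_force: 44.8
```

```bash
cat >> h.py <<'E'
def m(im):
    h=cv2.cvtColor(im,cv2.COLOR_BGR2HSV); k=cv2.inRange(h[180:280,285:335],(105,120,40),(125,255,255)); y,x=np.nonzero(k); return x.mean()+285,y.mean()+180,y.min()+180,y.max()+180,len(x)
E
python3 - <<'E'
from h import *
s=r.get_state();print(s['tcp_pos'],s['contact_force'],m(shot('scene','s8')[0]))
E
```

```text
[ 0.60415622 -0.11492617  0.303222  ] [0.17259618 0.19892808 5.17325038] (np.float64(306.49442379182153), np.float64(250.66728624535315), np.int64(231), np.int64(269), 538)
```

Request:
jog_arm --deltas '[[[-1,0,0,0.2,0],[-1,0,0,0.2,0],[-1,0,0,0.2,0],[-1,0,0,0.2,0],[-1,0,0,0.2,0],[-1,0,0,0.2,0],[-1,0,0,0.2,0],[-1,0,0,0.2,0]]]'

```text
time_s: 17.68
tcp_pos: [0.6041, -0.1149, 0.3192]
eef_rot: [180.0, 0.0, -149.4]
contact_force: [1.3, -0.5, 4.1]
gripper_width: 0.0139
gripper_force: 44.8
```

Request:
jog_arm --deltas '[[[-1,0,0,0.2,0],[-1,0,0,0.2,0],[-1,0,0,0.2,0],[-1,0,0,0.2,0],[-1,0,0,0.2,0],[-1,0,0,0.2,0],[-1,0,0,0.2,0],[-1,0,0,0.2,0]]]'

```text
time_s: 18.68
tcp_pos: [0.6041, -0.1149, 0.3352]
eef_rot: [180.0, -0.0, -149.4]
contact_force: [-0.3, -0.5, 5.0]
gripper_width: 0.0138
gripper_force: 44.8
```

Request:
jog_arm --deltas '[[[-1,0,0,0.15,0],[-1,0,0,0.15,0],[-1,0,0,0.15,0],[-1,0,0,0.1,0],[-1,0,0,0,0],[-1,0,0,0,0]]]'

```text
time_s: 19.42
tcp_pos: [0.6042, -0.115, 0.3407]
eef_rot: [-180.0, 0.0, -149.4]
contact_force: [0.3, 0.4, 4.2]
gripper_width: 0.0137
gripper_force: 44.8
```

```bash
python3 - <<'E'
from h import *
s=r.get_state();print(s['tcp_pos'],s['contact_force'],m(shot('scene','s9')[0]))
E
```

```text
[ 0.60417695 -0.11495422  0.3406639 ] [0.29661336 0.38600583 4.15648608] (np.float64(306.9910071942446), np.float64(236.95863309352518), np.int64(216), np.int64(256), 556)
```

Request:
jog_arm --deltas '[[[-1,0,0,0.1,0],[-1,0,0,0.1,0],[-1,0,0,0.1,0],[-1,0,0,0,0],[-1,0,0,0,0]]]'

```text
time_s: 20.1
tcp_pos: [0.6042, -0.115, 0.3437]
eef_rot: [-180.0, 0.0, -149.4]
contact_force: [-0.3, -0.4, 4.8]
gripper_width: 0.0137
gripper_force: 44.8
```

Request:
jog_arm --deltas '[[[-1,0,0,0.1,0],[-1,0,0,0,0],[-1,0,0,0,0]]]'

```text
time_s: 20.48
tcp_pos: [0.6041, -0.1149, 0.3446]
eef_rot: [-180.0, 0.0, -149.4]
contact_force: [-1.1, 0.1, 4.2]
gripper_width: 0.0136
gripper_force: 44.8
```

Request:
jog_arm --deltas '[[[-1,0,0,0.1,0],[-1,0,0,0,0],[-1,0,0,0,0]]]'

```text
time_s: 20.85
tcp_pos: [0.6041, -0.1149, 0.3454]
eef_rot: [180.0, -0.0, -149.4]
contact_force: [-0.1, 0.5, 3.3]
gripper_width: 0.0135
gripper_force: 44.8
```

Request:
jog_arm --deltas '[[[-1,0,0,0.1,0],[-1,0,0,0,0],[-1,0,0,0,0]]]'

```text
time_s: 21.22
tcp_pos: [0.6037, -0.1148, 0.3457]
eef_rot: [179.9, -0.1, -149.4]
contact_force: [0.3, -0.0, -4.5]
gripper_width: 0.0138
gripper_force: 44.8
```

Request:
jog_arm --deltas '[[[-1,0,0,0.05,0],[-1,0,0,0,0],[-1,0,0,0,0]]]'

```text
time_s: 21.6
tcp_pos: [0.6037, -0.1147, 0.346]
eef_rot: [179.9, -0.1, -149.4]
contact_force: [-0.4, 0.2, -10.0]
gripper_width: 0.0135
gripper_force: 44.8
```

The carriage is at its top stop. I ease off, let it settle, open and withdraw upward.

Request:
jog_arm --deltas '[[[-1,0,0,-0.08,0],[-1,0,0,0,0],[-1,0,0,0,0],[-1,0,0,0,0],[-0.65,0,0,0,0],[-0.6,0,0,0,0],[-0.5,0,0,0,0],[-0.3,0,0,0,0]]]'

```text
time_s: 22.6
tcp_pos: [0.6043, -0.115, 0.3469]
eef_rot: [-180.0, 0.1, -149.4]
contact_force: [0.5, -0.4, -0.7]
gripper_width: 0.0269
gripper_force: 0.0
```

Request:
jog_arm --deltas '[[[0,0,0,0,0],[0,0,0,0,0],[0,0,0,0.5,0],[0,0,0,1,0],[0,0,0,1.5,0],[0,0,0,2,0],[0,0,0,2,0],[0,0,0,2,0]]]'

```text
time_s: 23.6
tcp_pos: [0.6041, -0.115, 0.4382]
eef_rot: [-180.0, 0.1, -149.4]
contact_force: [0.4, 0.4, 0.4]
gripper_width: 0.0439
gripper_force: 0.0
```

Request:
jog_arm --deltas '[[[0,0,0,0,0],[0,0,0,0,0],[0,0,0,0,0],[0,0,0,0,0],[0,0,0,0,0],[0,0,0,0,0],[0,0,0,0,0],[0,0,0,0,0]]]'

```text
time_s: 24.6
tcp_pos: [0.6042, -0.1149, 0.4362]
eef_rot: [-180.0, -0.0, -149.4]
contact_force: [-0.1, -0.1, -0.3]
gripper_width: 0.0436
gripper_force: 0.0
```

```bash
python3 - <<'E'
from h import *
for k in range(6): print(m(shot('scene','z%d'%k)[0]))
a=cv2.imread('pics/scene1.png');b=cv2.imread('pics/z5.png')
for n,(x0,x1,y0,y1) in dict(syr=(338,372,250,284),jar=(250,282,232,268),cov=(346,388,215,265)).items():
    print(n,np.abs(a[y0:y1,x0:x1].astype(int)-b[y0:y1,x0:x1]).mean())
s=r.get_state();print(s['time_s'],s['tcp_pos'],s['gripper_width'])
E
```

```text
(np.float64(307.11764705882354), np.float64(234.4264705882353), np.int64(214), np.int64(253), 544)
(np.float64(307.0164835164835), np.float64(234.37179487179486), np.int64(214), np.int64(253), 546)
(np.float64(307.0718232044199), np.float64(234.41804788213628), np.int64(214), np.int64(253), 543)
(np.float64(307.1350364963504), np.float64(234.39233576642334), np.int64(214), np.int64(253), 548)
(np.float64(307.15934065934067), np.float64(234.3901098901099), np.int64(214), np.int64(253), 546)
(np.float64(307.0854545454545), np.float64(234.5090909090909), np.int64(214), np.int64(253), 550)
syr 15.976066897347174
jar 6.310185185185185
cov 31.084444444444443
24.9 [ 0.60413106 -0.11489853  0.43624929] 0.04365461284854114
```

```bash
python3 -c "
from plant import r
print(r.close_job())"
```

```text
the job is handed in; nothing more can be done
None
```

The hook is home and released with the thermometer hanging still from it by its loop, and I handed the job in at about 25 s. No verdict was returned. I steered clear of the bystanders, but my image check for movement was masked by shadows.

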